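# Slide the light panel under the diya stand

## Robot

A 6-joint arm with a two-finger parallel gripper is mounted at the origin on the work surface. World frame = base frame: x ahead of the robot, y to its left, z up, the work surface at z = 0. Lengths are in m, angles in rad, forces in N, time in s.
With the tool pointing down it reaches from about 0.4 to 0.825 m from the base axis. Payload 7 kg.
Tool frame: the origin (TCP) lies on the centre line of the jaws, within the pads' length; the fingertips stand tip_reach ahead of it and the grasp point (between the pads) is the TCP (tip_reach is the distance from the TCP to the fingertips, in m); z points along the fingers, y is the line along which they close (so a half turn about z gives the same grasp; the last joint's range is limited). The gripper opens to 88 mm and grips with 3 to 60 N. Pads are 19 mm wide; open, the fingers measure 130 mm over their backs; the gripper's body (78 mm by 193 mm) begins 47 mm behind the grasp point.
Start: joints at [-1.036, 0.359, 0.012, 0, -1.224, -0.288], TCP at [0.165, -0.655, 0.246] pointing down, gripper open.
Joint ranges: [-3.07, 3.07], [-1.43, 2.12], [-1.02, 1.25], [-3.03, 1.67], [-3.05, -0], [-3.03, 3.03]. Speed limits (rad/s): [2.39, 2.39, 3.01, 3.14, 3.14, 3.14].

## Interface

Orientations are given as [roll, pitch, yaw] about the fixed x, y, z axes, in that order (R = Rz(yaw) Ry(pitch) Rx(roll)).
In Python, from station import get_state, grab_frame, calibration, job_done, find_in, mark_of, tip_reach gives the robot as it stands.
- The arm moves only by the shell command python3 -m handwheel 'ROWS' [OPENING] [FORCE]. ROWS is JSON, a list of rows, each an object with "delta_pos": the shift along the world's x, y, z in units of 30 mm (1.0 is 30 mm), a list of three; "dr": the turn, a rotation vector about the world's x, y, z in degrees, a list of three. In form: [{"delta_pos": [tx, ty, tz], "dr": [rx, ry, rz]}, ...]. A call has 1 to 10 rows; each row shifts and turns the commanded pose from where the row before left it; what a row does not reach is not made up. A row lasts 1/10 s, in which the tool goes at most 50 mm and 8.59 degrees, less where a joint would pass 70% of its speed; a pose out of reach is approached as far as the arm can. A call is refused whole if a number of a shift passes 1 or a number of a turn 8.59, either way. A call with a gripper value outside its range is refused whole. OPENING is the closure, from -1 (fully open) to 1 (shut), set as the call begins (- or left out, the last holds). The fingers move at their own pace and stop on an object; FORCE is the grip in N (left out, the last holds). Time passes only in rows, so rows that do not move let the fingers close. It gives the time, the measured TCP pose, the force, the opening and the grip force at its end, in the units of the state.
- get_state(): the state, without advancing time (a new reading comes with each control period).
- grab_frame(name): name is "side" or "top"; returns the picture (480x640x3 uint8, red, green, blue); there is no depth.
- calibration(name): a dict with "fx", "fy", "cx", "cy" (pixels), "k1" (the pictures are not rectified: a ray, as slopes to the right and down, at radius r is drawn at 1 + k1 r^2 times it, then the intrinsics apply), "extrinsics" (4x4, takes a point from world to camera coordinates). Camera axes: x right, y down, z forward; pixel columns grow to the right and rows downward; lengths in m; the calibration is good to about 2 mm. A picture is of the moment at which its call begins. calibration takes no time and is no camera call.
- job_done(): hands the job in; it is judged then, once.
Trained networks look in the newest picture that a camera, given by its name, has taken for a name from the list of things; names that differ only in an ending like _2 or _b are one class to them, and where a whole thing is asked for, a point or a joint stands for the part that bears it (a point fixed in the world has none). Each returns a list of dicts, best first, with "conf" (0 to 1); they miss things now and then, are a little off and sometimes report something else, mostly with a low value. They report only what shows in the picture. A call takes as long as a camera call. They do not tell look-alikes from the thing itself.
- find_in(camera, query): "location" ([column, row] in pixels, amid what is visible of it).
- mark_of(camera, query): "location" ([column, row] in pixels: a listed point, or the origin of a listed thing).
The state is a dict: "t": time; "q": joint angles; "qd": joint speeds; "joint_efforts": joint torques, N m; "eef_pos": TCP position; "ee_rot": TCP orientation; "force": force on the tool from outside, world axes, zero at the start; "moment": the same for the moment, N m; "width": finger opening in m; "gripper_force": force on a finger pad.
Only numpy, scipy, OpenCV 4.12 (cv2) and the standard library are available. Lean on these libraries where they do the work, as an engineer would, in place of code of your own. Each camera call takes 0.05 s, during which the arm holds its last target. There are 200 camera calls.

## Task

Light the clear diya stand from below: with the fingertips, push the slim white light panel flat along the desk, thin end first, under the lower deck of the stand until the raised bar at its rear end sits squared up against the edge of the deck, then leave it there with the hand clear. Push gently, do not pinch, lift or tip the panel, and do not disturb the two diyas on the stand, the jar or the bowl.

Things in the scene. Friction and masses are not known exactly. Their poses are not given: they have to be found in the camera images.
- stand: clear acrylic two-tier diya stand, fixed. Origin: footprint centre on the desk; x points INTO the tunnel, the way the panel goes in; z up. Lower deck 130 (x) by 124 (y) mm, underside 16, top 22 mm above the desk, on two legs along its y sides, 10 mm thick: tunnel 104 mm wide (y -52 to 52), 16 mm high, open at both ends. Upper shelf: x 3 to 65, y -58 to 58, top 70 mm above the desk
- mouth (a point): middle of the deck's front edge over the tunnel mouth, 16 mm above the desk, at x = -65 mm of the stand. Panel is home when its bar meets this edge: panel origin then at x = -28 mm in the stand's frame
- panel: slim white light panel, 0.22 kg, loose on the desk. Origin: centre of underside; x points to its thin leading end. Slab 110 mm (x -55 to 55) by 86 mm (y -43 to 43), 12 mm thick; grey bar across the rear, see point bar. Starts with its leading end about 20 to 90 mm before the mouth, up to 30 mm off to a side and 0.3 rad skewed. Slides with ordinary friction, stays where left
- bar (a point): centre of the top of the panel's rear bar: the bar spans x -55 to -37 mm and the full 86 mm width of the panel, its top 28 mm above the underside: too tall for the tunnel, so it stops at the deck edge
- diya_low: terracotta-coloured ceramic diya, 60 mm across, 22 mm high, loose on the lower deck near the mouth; origin: centre of its underside
- diya_high: the same kind of diya, loose on the upper shelf; origin: centre of its underside
- jar: white plastic jar with twist cap, 64 mm across, 85 mm high, loose on the desk; origin: centre of its underside
- bowl: steel bowl, 110 mm across, 45 mm high, loose on the desk; origin: centre of its underside
Things that resemble listed ones, but are neither listed nor needed, are in the scene too. What is meant by the panel is not pink or red, and is the larger of those in its own colour.

How it is judged:
By the outcome, as a careful person would: the job done as asked, in the order asked, and still so for the second after the job is handed in, with the robot touching nothing.
It also fails if it takes over 72 s, if anything falls off the work surface, if the arm or the gripper's body presses on something with over 40 N, if the wrist force passes 120 N, or if a joint passes its speed limit or range.

## Working session

There is one attempt and no reset: what is moved stays moved. The work goes in short steps, Python scripts to look and compute and a shell command to move; the robot and the scene stay as the last step left them, time stands still between calls to the robot, and variables do not carry over. Pictures are saved under pics/ and viewed, at most 10 in all, crops included, and the job is handed in when it is done.

```bash
mkdir -p pics; cat > h.py <<'E'
import numpy as np,cv2
from station import *
def cam(n):
    c=calibration(n);return c,np.array(c["extrinsics"])
def ray(n,px):
    c,E=cam(n);d=np.array([(px[0]-c["cx"])/c["fx"],(px[1]-c["cy"])/c["fy"]]);u=d.copy()
    for _ in range(20): u=d/(1+c["k1"]*(u@u))
    R=E[:3,:3];return -R.T@E[:3,3],R.T@np.array([u[0],u[1],1])
def atz(n,px,z):
    o,d=ray(n,px);return o+d*(z-o[2])/d[2]
def proj(n,p):
    c,E=cam(n);q=E[:3,:3]@np.array(p)+E[:3,3];u=q[:2]/q[2];u=u*(1+c["k1"]*(u@u))
    return np.array([c["fx"]*u[0]+c["cx"],c["fy"]*u[1]+c["cy"]])
def save(n,f):
    im=grab_frame(n);cv2.imwrite("pics/"+f,im[:,:,::-1]);return im
E
python3 - <<'E'
from h import *
np.set_printoptions(precision=4,suppress=True)
s=get_state();print(s["t"],s["eef_pos"],s["ee_rot"],s["width"],tip_reach)
Z={"panel":0,"bar":.028,"mouth":.016,"stand":0,"diya_low":.022,"diya_high":.07,"jar":0,"bowl":0}
for n in("top","side"):
    save(n,n+"0.png");print(n,ray(n,(320,240))[0])
    for q in Z:
        for r in mark_of(n,q)[:4]: print(n,q,r["conf"],r["location"],atz(n,r["location"],Z[q])[:2])
E
```

```text
0.0 [ 0.1648 -0.6541  0.2446] [ 3.1399 -0.0002 -2.8949] 0.0878365981287979 0.019
top [0.4164 0.023  0.9653]
top panel 0.86 [212.9, 278.7] [0.4914 0.2406]
top panel 0.85 [276.7, 185.3] [0.6889 0.1071]
top panel 0.83 [293.8, 254.9] [0.5384 0.0719]
top panel 0.78 [286.4, 314.2] [0.4161 0.0883]
top bar 0.96 [295.9, 302.2] [0.4395 0.0672]
top bar 0.87 [296.5, 182.2] [0.6869 0.0635]
top bar 0.79 [270.5, 253.2] [0.5391 0.1177]
top bar 0.69 [224.0, 265.3] [0.516  0.2121]
top mouth 0.77 [355.3, 256.0] [ 0.5319 -0.0551]
top stand 0.75 [379.1, 255.1] [ 0.5349 -0.1063]
top diya_low 0.73 [370.5, 256.9] [ 0.5288 -0.0856]
top diya_high 0.71 [405.9, 257.6] [ 0.5205 -0.1488]
top diya_high 0.5 [381.2, 255.4] [ 0.5256 -0.1009]
top jar 0.9 [139.8, 276.3] [0.4986 0.395 ]
top jar 0.25 [271.4, 253.7] [0.5417 0.1187]
top bowl 0.83 [489.2, 258.1] [ 0.5243 -0.339 ]
side [0.2282 0.79   0.5718]
side panel 0.98 [302.0, 292.2] [0.5397 0.0764]
side panel 0.84 [364.8, 311.2] [0.4124 0.086 ]
side panel 0.83 [279.8, 352.9] [0.5077 0.2419]
side panel 0.76 [228.6, 284.1] [0.6819 0.1066]
side bar 0.79 [277.9, 335.7] [0.5138 0.2341]
side bar 0.73 [288.6, 291.8] [0.5473 0.1195]
side bar 0.7 [236.5, 261.8] [0.6839 0.0681]
side bar 0.61 [358.9, 294.5] [0.4274 0.0787]
side mouth 0.82 [325.8, 251.3] [ 0.5419 -0.0547]
side stand 0.76 [341.5, 246.5] [ 0.5264 -0.1108]
side stand 0.57 [241.3, 426.0] [0.4947 0.3921]
side diya_low 0.68 [331.8, 241.4] [ 0.541  -0.0881]
side diya_high 0.68 [349.7, 210.5] [ 0.5238 -0.1503]
side jar 0.79 [243.4, 426.5] [0.4916 0.3918]
side jar 0.56 [373.0, 201.3] [ 0.5264 -0.3535]
side bowl 0.76 [372.9, 200.5] [ 0.528 -0.358]
```

View pics/top0.png

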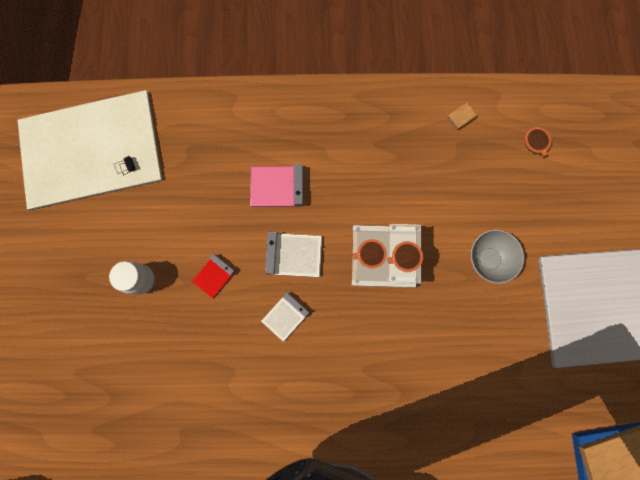

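View pics/side0.png

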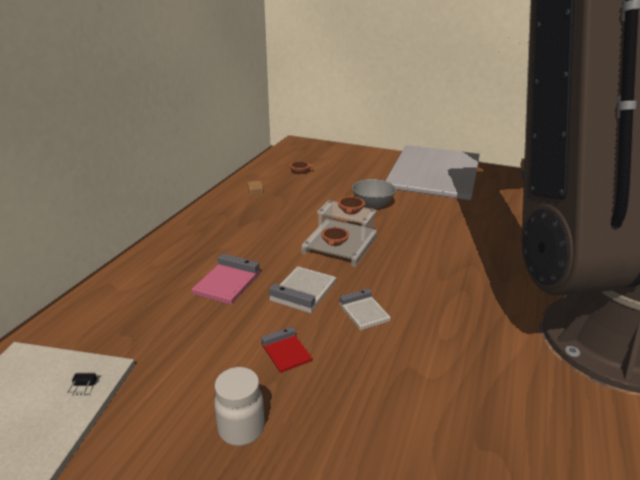

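The top view shows the target panel (white, larger) near (295,255), with its bar at (272,254) and its thin end facing right. The stand mouth is at (353,256), the smaller white panel is at (286,317), and the bowl and jar are well away. Next I'll enlarge the picture and measure the edges.

```bash
cat > m.py <<'E'
from h import *
np.set_printoptions(precision=4,suppress=True)
def panel(im,lo=(258,225),hi=(350,285)):
    hsv=cv2.cvtColor(im,cv2.COLOR_RGB2HSV)
    sub=hsv[lo[1]:hi[1],lo[0]:hi[0]];S,V=sub[...,1].astype(int),sub[...,2].astype(int)
    out={}
    for k,m in(("slab",(S<60)&(V>165)),("bar",(S<75)&(V>60)&(V<=155))):
        m=cv2.morphologyEx(m.astype(np.uint8),cv2.MORPH_OPEN,np.ones((3,3)))
        n,l,st,_=cv2.connectedComponentsWithStats(m);
        if n<2: continue
        i=1+st[1:,4].argmax();ys,xs=np.nonzero(l==i)
        z={"slab":.012,"bar":.028}[k]
        P=np.array([atz("top",(x+lo[0],y+lo[1]),z)[:2] for x,y in zip(xs,ys)],np.float32)*1000
        r=cv2.minAreaRect(P);out[k]=r;print(k,np.array(r[0]),np.array(r[1]),r[2],"mean",P.mean(0),len(xs))
    return out
E
python3 - <<'E'
from m import *
im=cv2.imread("pics/top0.png")[:,:,::-1].copy()
panel(im)
cv2.imwrite("pics/c1.png",cv2.resize(im[215:300,255:435],None,fx=4.4,fy=4.4,interpolation=cv2.INTER_CUBIC)[:,:,::-1])
E
```

```text
slab [536.7588  59.2863] [82.4905 85.2132] 85.8473129272461 mean [536.4439  59.2878] 1643
bar [539.8474 112.838 ] [27.4218 86.1589] 85.92076110839844 mean [539.0456 112.814 ] 545
```

View pics/c1.png

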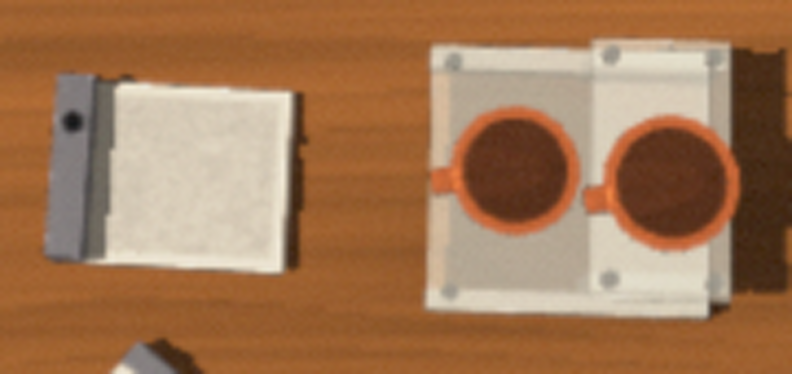

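```bash
python3 - <<'E'
from m import *
def c(u,v,z,o=(255,215)): 
    p=atz("top",(u/4.4+o[0]-.4,v/4.4+o[1]-.4),z)[:2]*1000; print((u,v,z),p);return p
print("panel");[c(*a) for a in((295,92,.012),(283,272,.012),(58,74,.028),(45,258,.028),(97,75,.028),(83,260,.028))]
print("stand front");a=c(432,46,.022);b=c(427,296,.022);b2=c(427,308,.022)
for e in(b,b2):
    d=e-a;print(np.hypot(*d),np.degrees(np.arctan2(d[1],d[0])))
print("shelf");[c(*a) for a in((593,40,.07),(730,43,.07),(587,292,.07),(730,300,.07))]
print("screws deck");[c(*a) for a in((453,62,.022),(450,291,.022))]
print("screws shelf");[c(*a) for a in((611,55,.07),(714,57,.07),(610,279,.07),(714,285,.07))]
im=cv2.imread("pics/side0.png")
cv2.imwrite("pics/c2.png",cv2.resize(im[195:315,255:395],None,fx=5,fy=5,interpolation=cv2.INTER_CUBIC))
E
```

```text
panel
(295, 92, 0.012) [576.3998  13.189 ]
(283, 272, 0.012) [491.5905  20.3166]
(58, 74, 0.028) [584.0775 123.2228]
(45, 258, 0.028) [498.5795 129.2951]
(97, 75, 0.028) [583.291  105.1014]
(83, 260, 0.028) [497.3758 111.8684]
stand front
(432, 46, 0.022) [595.4719 -51.2585]
(427, 296, 0.022) [478.5805 -45.6874]
(427, 308, 0.022) [473.0682 -45.5385]
117.02409260667487 177.2713256823962
122.53724339615871 177.32447839439547
shelf
(593, 40, 0.07) [ 587.9019 -119.3381]
(730, 43, 0.07) [ 585.5641 -180.6434]
(587, 292, 0.07) [ 475.8647 -112.2755]
(730, 300, 0.07) [ 471.1472 -175.0007]
screws deck
(453, 62, 0.022) [587.6955 -60.8737]
(450, 291, 0.022) [480.6874 -56.3417]
screws shelf
(611, 55, 0.07) [ 580.9827 -127.0982]
(714, 57, 0.07) [ 579.3345 -173.1431]
(610, 279, 0.07) [ 481.3605 -122.593 ]
(714, 285, 0.07) [ 477.8522 -168.2547]
```

View pics/c2.png

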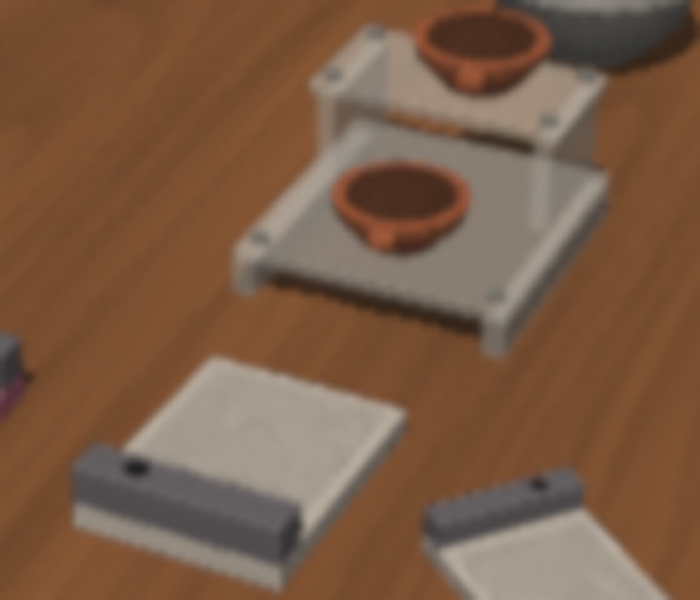

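The side view confirms the layout: the bar is at the near (+y) end, its rear face is full height, and the tunnel is clear. The panel is nearly in line, with about 1.5° skew and 2–4 mm offset, so I'll push it straight along the stand axis with two spread fingertips.

```bash
python3 -m handwheel '[{"delta_pos":[0.8,0.9,0],"dr":[0,0,4]},{"delta_pos":[0.8,0.9,0],"dr":[0,0,4]},{"delta_pos":[0.8,0.9,0],"dr":[0,0,4]},{"delta_pos":[0.8,0.9,0],"dr":[0,0,4]},{"delta_pos":[0.8,0.9,0],"dr":[0,0,4]},{"delta_pos":[0.8,0.9,0],"dr":[0,0,4]},{"delta_pos":[0.8,0.9,0],"dr":[0,0,4]},{"delta_pos":[0.8,0.9,0],"dr":[0,0,4]},{"delta_pos":[0.8,0.9,0],"dr":[0,0,4]},{"delta_pos":[0.8,0.9,0],"dr":[0,0,4]}]' 0.3 5
python3 -m handwheel '[{"delta_pos":[0.5,0.9,0],"dr":[0,0,4]},{"delta_pos":[0.5,0.9,0],"dr":[0,0,4]},{"delta_pos":[0.5,0.9,0],"dr":[0,0,4]},{"delta_pos":[0.5,0.9,0],"dr":[0,0,4]},{"delta_pos":[0.5,0.9,0],"dr":[0,0,4]},{"delta_pos":[0.5,0.9,0],"dr":[0,0,4]},{"delta_pos":[0.5,0.9,0],"dr":[0,0,4]},{"delta_pos":[0.5,0.9,0],"dr":[0,0,4]},{"delta_pos":[0.2,0.9,0],"dr":[0,0,1]},{"delta_pos":[0.2,0.9,0],"dr":[0,0,0]}]'
python3 -m handwheel '[{"delta_pos":[0,1,0],"dr":[0,0,0]},{"delta_pos":[0,1,0],"dr":[0,0,0]},{"delta_pos":[0,1,0],"dr":[0,0,0]},{"delta_pos":[0,1,0],"dr":[0,0,0]},{"delta_pos":[0,1,0],"dr":[0,0,0]},{"delta_pos":[0,1,0],"dr":[0,0,0]},{"delta_pos":[0,1,0],"dr":[0,0,0]},{"delta_pos":[0,1,0],"dr":[0,0,0]},{"delta_pos":[0,1,0],"dr":[0,0,0]},{"delta_pos":[0,0,0],"dr":[0,0,0]}]'
```

```text
t: 1.9
eef_pos: [0.4057, -0.3833, 0.2459]
ee_rot: [-3.141, 0.0, -2.194]
force: [0.4, -0.5, -0.3]
width: 0.0306
gripper_force: 0.0
t: 2.9
eef_pos: [0.5372, -0.1134, 0.2456]
ee_rot: [-3.142, -0.0, -1.62]
force: [0.7, -0.0, -0.0]
width: 0.031
gripper_force: 0.0
t: 3.9
eef_pos: [0.537, 0.1583, 0.2455]
ee_rot: [-3.141, 0.0, -1.618]
force: [-1.5, -0.6, -0.3]
width: 0.0306
gripper_force: 0.0
```

```bash
python3 -m handwheel '[{"delta_pos":[0.24,0.2,-0.7],"dr":[0,0,0]},{"delta_pos":[0,0,-0.9],"dr":[0,0,0]},{"delta_pos":[0,0,-0.9],"dr":[0,0,0]},{"delta_pos":[0,0,-0.9],"dr":[0,0,0]},{"delta_pos":[0,0,-0.9],"dr":[0,0,0]},{"delta_pos":[0,0,-0.9],"dr":[0,0,0]},{"delta_pos":[0,0,-0.8],"dr":[0,0,0]},{"delta_pos":[0,0,-0.5],"dr":[0,0,0]},{"delta_pos":[0,0,-0.4],"dr":[0,0,0]},{"delta_pos":[0,0,-0.3],"dr":[0,0,0]}]'
python3 - <<'E'
from m import *
im=save("top","top1.png");panel(im)
a=im[200:310,225:365]; b=save("side","side1.png")[225:345,225:385]
f=lambda x:cv2.resize(x,(780,int(780*x.shape[0]/x.shape[1])) if 0 else (390,330),interpolation=cv2.INTER_CUBIC)
cv2.imwrite("pics/c3.png",np.hstack([f(a),f(b)])[:,:,::-1]);print(get_state()["eef_pos"],get_state()["force"])
E
```

```text
t: 4.9
eef_pos: [0.5441, 0.1611, 0.0289]
ee_rot: [3.141, -0.0, -1.621]
force: [-0.2, -0.0, -0.1]
width: 0.0304
gripper_force: 0.0
bar [536.2418  71.7449] [109.4757  86.5762] 85.22288513183594 mean [535.0748  71.4563] 2200
[0.5437 0.161  0.0287] [-0.1331 -0.5834  0.8697]
```

View pics/c3.png

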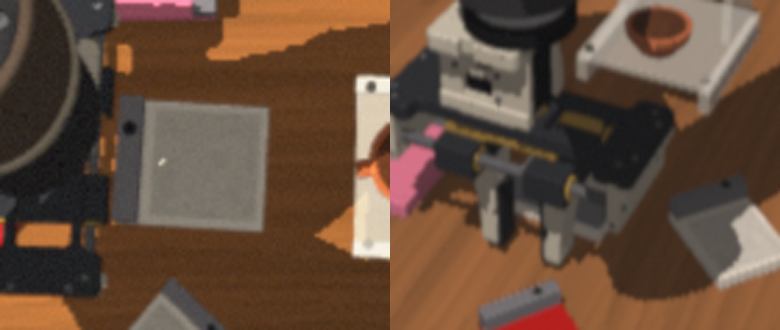

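The hand stands just behind the bar and the panel hasn't moved. I'll push now.

```bash
python3 -m handwheel '[{"delta_pos":[-0.01,-0.2,0],"dr":[0,0,0]},{"delta_pos":[-0.01,-0.2,0],"dr":[0,0,0]},{"delta_pos":[0,-0.1,0],"dr":[0,0,0]},{"delta_pos":[0,-0.1,0],"dr":[0,0,0]},{"delta_pos":[-0.01,-0.1,0],"dr":[0,0,0]},{"delta_pos":[0,-0.1,0],"dr":[0,0,0]},{"delta_pos":[-0.01,-0.1,0],"dr":[0,0,0]},{"delta_pos":[0,-0.1,0],"dr":[0,0,0]},{"delta_pos":[-0.01,-0.1,0],"dr":[0,0,0]},{"delta_pos":[0,-0.1,0],"dr":[0,0,0]}]'
python3 -m handwheel '[{"delta_pos":[-0.01,-0.15,0],"dr":[0,0,0]},{"delta_pos":[-0.01,-0.15,0],"dr":[0,0,0]},{"delta_pos":[0,-0.15,0],"dr":[0,0,0]},{"delta_pos":[-0.01,-0.15,0],"dr":[0,0,0]},{"delta_pos":[-0.01,-0.15,0],"dr":[0,0,0]},{"delta_pos":[0,-0.15,0],"dr":[0,0,0]},{"delta_pos":[-0.01,-0.15,0],"dr":[0,0,0]},{"delta_pos":[-0.01,-0.15,0],"dr":[0,0,0]},{"delta_pos":[0,-0.15,0],"dr":[0,0,0]},{"delta_pos":[-0.01,-0.15,0],"dr":[0,0,0]}]'
python3 - <<'E'
from m import *
im=save("top","top2.png");panel(im,(258,225),(351,290))
a=im[200:310,255:395]; b=save("side","side2.png")[205:325,255:395]
f=lambda x:cv2.resize(x,(390,330),interpolation=cv2.INTER_CUBIC)
cv2.imwrite("pics/c4.png",np.hstack([f(a),f(b)])[:,:,::-1]);print(get_state()["eef_pos"],get_state()["force"])
E
```

```text
t: 6.0
eef_pos: [0.5429, 0.1256, 0.0297]
ee_rot: [-3.141, 0.0, -1.62]
force: [0.5, 2.7, 1.1]
width: 0.0308
gripper_force: 1.2
t: 7.0
eef_pos: [0.5404, 0.0801, 0.0295]
ee_rot: [3.142, -0.0, -1.621]
force: [-0.5, 1.9, 1.7]
width: 0.0306
gripper_force: 1.1
bar [534.2717   5.5069] [88.4929 86.0831] 86.51620483398438 mean [532.6935   3.4273] 1705
[0.54   0.0796 0.0293] [ 0.2044  0.1996 -0.1811]
```

View pics/c4.png

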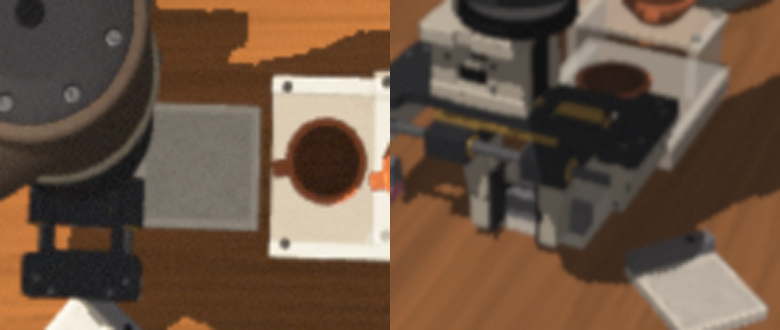

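The panel is squared and centred at the mouth (leading edge rows 104–230, deck rows 75–258 in the crop), so I'll keep pushing.

```bash
python3 -m handwheel '[{"delta_pos":[-0.01,-0.15,0],"dr":[0,0,0]},{"delta_pos":[-0.01,-0.15,0],"dr":[0,0,0]},{"delta_pos":[0,-0.15,0],"dr":[0,0,0]},{"delta_pos":[-0.01,-0.15,0],"dr":[0,0,0]},{"delta_pos":[-0.01,-0.15,0],"dr":[0,0,0]},{"delta_pos":[0,-0.15,0],"dr":[0,0,0]},{"delta_pos":[-0.01,-0.15,0],"dr":[0,0,0]},{"delta_pos":[-0.01,-0.15,0],"dr":[0,0,0]},{"delta_pos":[0,-0.15,0],"dr":[0,0,0]},{"delta_pos":[-0.01,-0.15,0],"dr":[0,0,0]}]'
python3 -m handwheel '[{"delta_pos":[-0.01,-0.15,0],"dr":[0,0,0]},{"delta_pos":[-0.01,-0.15,0],"dr":[0,0,0]},{"delta_pos":[0,-0.15,0],"dr":[0,0,0]},{"delta_pos":[-0.01,-0.15,0],"dr":[0,0,0]},{"delta_pos":[-0.01,-0.15,0],"dr":[0,0,0]},{"delta_pos":[0,-0.15,0],"dr":[0,0,0]},{"delta_pos":[-0.01,-0.1,0],"dr":[0,0,0]},{"delta_pos":[0,-0.1,0],"dr":[0,0,0]},{"delta_pos":[0,-0.1,0],"dr":[0,0,0]},{"delta_pos":[0,0,0],"dr":[0,0,0]}]'
python3 - <<'E'
from m import *
im=save("top","top3.png")
a=im[200:310,290:430]; b=save("side","side3.png")[195:315,265:405]
f=lambda x:cv2.resize(x,(390,330),interpolation=cv2.INTER_CUBIC)
cv2.imwrite("pics/c5.png",np.hstack([f(a),f(b)])[:,:,::-1]);print(get_state()["eef_pos"],get_state()["force"])
E
```

```text
t: 8.1
eef_pos: [0.5384, 0.0351, 0.0296]
ee_rot: [-3.142, 0.0, -1.621]
force: [0.3, 1.6, -1.3]
width: 0.0307
gripper_force: 0.6
t: 9.1
eef_pos: [0.5368, -0.0009, 0.0296]
ee_rot: [3.141, -0.0, -1.621]
force: [0.1, -0.0, -0.2]
width: 0.0306
gripper_force: 0.0
[ 0.5368 -0.0007  0.0296] [-0.6366 -0.0169 -0.4213]
```

View pics/c5.png

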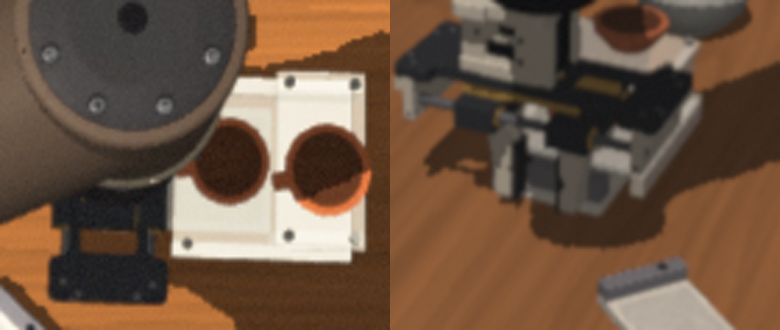

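The panel is entering straight and the diyas haven't moved. About 20 mm remains, so I'll slow down and watch the force.

```bash
python3 -m handwheel '[{"delta_pos":[0,-0.07,0],"dr":[0,0,0]},{"delta_pos":[-0.01,-0.07,0],"dr":[0,0,0]},{"delta_pos":[0,-0.07,0],"dr":[0,0,0]},{"delta_pos":[0,-0.07,0],"dr":[0,0,0]},{"delta_pos":[-0.01,-0.07,0],"dr":[0,0,0]},{"delta_pos":[0,-0.05,0],"dr":[0,0,0]},{"delta_pos":[0,-0.05,0],"dr":[0,0,0]},{"delta_pos":[0,-0.05,0],"dr":[0,0,0]}]'
python3 -m handwheel '[{"delta_pos":[0,-0.03,0],"dr":[0,0,0]},{"delta_pos":[0,-0.03,0],"dr":[0,0,0]}]'
```

```text
t: 10.0
eef_pos: [0.5363, -0.0156, 0.0296]
ee_rot: [-3.142, 0.0, -1.621]
force: [-0.5, 1.4, 0.3]
width: 0.0306
gripper_force: 0.8
t: 10.2
eef_pos: [0.5363, -0.0174, 0.0296]
ee_rot: [-3.141, 0.0, -1.621]
force: [-0.3, 1.8, 0.8]
width: 0.0306
gripper_force: 0.9
```

```bash
python3 -m handwheel '[{"delta_pos":[0,-0.03,0],"dr":[0,0,0]},{"delta_pos":[0,-0.03,0],"dr":[0,0,0]}]' | grep -E "eef|^force"
python3 -m handwheel '[{"delta_pos":[0,-0.03,0],"dr":[0,0,0]}]' | grep -E "eef|^force"
python3 -m handwheel '[{"delta_pos":[0,-0.03,0],"dr":[0,0,0]}]' | grep -E "eef|^force"
```

```text
eef_pos: [0.5363, -0.0191, 0.0296]
force: [-0.5, 2.4, 1.4]
eef_pos: [0.5364, -0.0201, 0.0296]
force: [-0.4, 2.2, 0.9]
eef_pos: [0.5363, -0.0207, 0.0296]
force: [-2.1, 9.5, 2.5]
```

The force jumped, so the bar has met the deck. One more tiny press will square it.

```bash
python3 -m handwheel '[{"delta_pos":[0,-0.01,0],"dr":[0,0,0]},{"delta_pos":[0,0,0],"dr":[0,0,0]}]' | grep -E "eef|^force"
```

```text
eef_pos: [0.5364, -0.0207, 0.0296]
force: [-1.2, 6.0, 2.4]
```

```bash
python3 -m handwheel '[{"delta_pos":[0,-0.03,0],"dr":[0,0,0]},{"delta_pos":[0,0,0],"dr":[0,0,0]}]' | grep -E "eef|^force"
python3 -m handwheel '[{"delta_pos":[0,0.05,0],"dr":[0,0,0]},{"delta_pos":[0,0.2,0],"dr":[0,0,0]},{"delta_pos":[0,0.7,0],"dr":[0,0,0]},{"delta_pos":[0,0.9,0.3],"dr":[0,0,0]},{"delta_pos":[0,0.9,0.9],"dr":[0,0,0]},{"delta_pos":[0,0.9,0.9],"dr":[0,0,0]},{"delta_pos":[0,0.9,0.9],"dr":[0,0,0]},{"delta_pos":[0,0.9,0.9],"dr":[0,0,0]},{"delta_pos":[0,0.9,0.9],"dr":[0,0,0]},{"delta_pos":[0,0.9,0.9],"dr":[0,0,0]}]' | grep -E "eef|^force"
python3 - <<'E'
from m import *
im=save("top","top4.png");panel(im,(325,220),(353,290))
for q in("bar","panel","mouth","diya_low","diya_high"):
    for r in mark_of("top",q)[:5]: print(q,r)
a=im[200:310,310:450]; b=save("side","side4.png")[195:315,265:405]
f=lambda x:cv2.resize(x,(390,330),interpolation=cv2.INTER_CUBIC)
cv2.imwrite("pics/c6.png",np.hstack([f(a),f(b)])[:,:,::-1])
E
```

```text
eef_pos: [0.5363, -0.0208, 0.0296]
force: [-2.7, 11.5, 1.7]
eef_pos: [0.5358, 0.1962, 0.2017]
force: [0.3, 1.1, -0.8]
bar [534.0627 -38.3892] [18.2242 83.9838] 88.4130859375 mean [531.0417 -39.0039] 361
bar {'location': [348.3, 256.1], 'conf': 0.75}
bar {'location': [218.8, 262.5], 'conf': 0.69}
bar {'location': [296.2, 305.9], 'conf': 0.58}
bar {'location': [294.9, 181.4], 'conf': 0.56}
panel {'location': [286.6, 316.8], 'conf': 0.84}
panel {'location': [278.4, 185.9], 'conf': 0.8}
panel {'location': [212.0, 277.3], 'conf': 0.53}
mouth {'location': [354.3, 256.1], 'conf': 0.86}
diya_low {'location': [369.0, 258.3], 'conf': 0.69}
diya_high {'location': [403.6, 256.0], 'conf': 0.73}
```

View pics/c6.png

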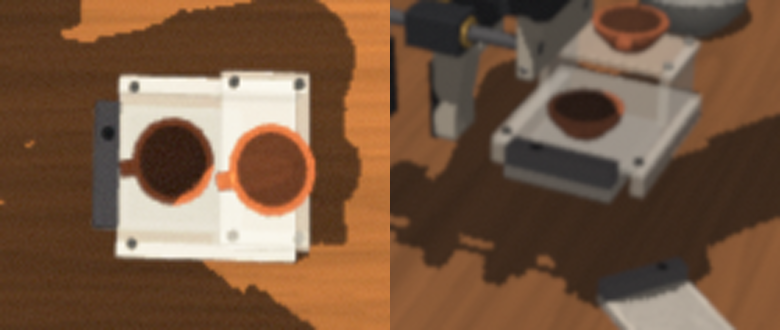

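The pictures show the bar flush and square against the deck edge, the diyas where they were, and the hand clear.

```bash
python3 -m handwheel '[{"delta_pos":[0,0,0],"dr":[0,0,0]},{"delta_pos":[0,0,0],"dr":[0,0,0]},{"delta_pos":[0,0,0],"dr":[0,0,0]}]' | grep t:; python3 -c "from station import job_done;print(job_done())"
```

```text
t: 12.65
ee_rot: [3.141, -0.0, -1.621]
the job is handed in; nothing more can be done
None
```

The light panel is under the lower deck with its bar squared against the deck edge, the diyas, jar and bowl were not touched, the hand is clear, and the job was handed in at 12.65 s.

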